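# Snap the spring clip onto the shaft stop's pivot pin

## Task

The pivot pin of the blue-levered shaft stop has lost its retaining clip. Pick up the hairpin spring clip by its orange finger grip and push it sideways onto the neck of the pin, between the blue lever and the pin's head, until it snaps fully home; then let go of it. Leave the blue glue bottle standing where it is.

Things in the scene. Friction and masses are not known exactly. Their poses are not given: they have to be found in the camera images.
- shaft_stop: Grey sloped bracket with a blue lever, fixed on the bench; origin under its middle on the bench top. Its plate rises 30 deg from level along y (robot's right to left, roughly): low open side at -y, high back at +y. Foot from y -50 to y +75 mm, 110 mm wide along x; highest point about 160 mm. The sloped plate ends 30 mm down the slope from the pin.
- pin_neck (a point): Middle of the bare neck of the steel pivot pin, 14 mm thick, 10.5 mm long. z: out of the slope along the pin (30 deg from vertical, leaning to the robot's right); x: up the slope, the way the clip goes on; y level. At z -5.25 mm is the flat blue lever eye (56 mm across, 11.5 mm thick, rim bevelled, grey plate under it), at z +5.25 mm the pin's head (23 mm across, bevelled below, top at z +15 mm).
- clip_grip (a point): Centre of the orange finger grip at the closed end of the loose hairpin clip: block 32 mm long (x), 16 mm wide (y), 30 mm high (z), standing on the bench; to be gripped across its width. x points along the clip to its open end, z up as it lies. The clip weighs about 0.085 kg. Its two springy arms of 6 mm steel wire lie in the lowest 6 mm, from 20 to 93 mm ahead of this point.
- clip_seat (a point): Centre of the clip's seat for the pin, in the mid-plane of the wire arms: 66.5 mm ahead (x) of clip_grip and 12 mm below it; same axes. Beyond it the arms pinch to a throat 8 mm wide (7.5 mm ahead of the seat), then flare to a mouth 28 mm wide (23 mm ahead). An orange nose closes the seat at its back. When home, the seat lies on the pin's axis, anywhere along the neck.
- clip_arm_left (a joint): How far the left arm is sprung outwards (rad): 0 relaxed, about 0.06 with its throat forced over the neck, back to about 0 when home. Snapping on takes a push of some 5 to 12 N, felt from about 17 to 7 mm before home; then the clip slips in and the nose stops it on the pin.
- clip_arm_right (a joint): The same for the right arm.
- glue_bottle: Small blue glue bottle, 27 mm thick, 60 mm high, standing loose on the bench; origin at the centre of its underside.

How it is judged:
At the end, for the whole second after the job is handed in: The clip sits on the pin's neck: the centre of its seat within 6 mm of the middle of the neck, the clip square to the pin within 17 degrees, both arms sprung back (under 0.025 rad), the clip at rest and released (distance between clip_seat and pin_neck below 0.006 m and angle between the z axis of clip_seat and the z axis of pin_neck, either way round below 0.3 rad and value of joint each of clip_arm_left, clip_arm_right below 0.025 rad and linear speed of clip below 0.02 m/s); the robot touches nothing.
It fails at once if the glue bottle is knocked over or shifted by more than 30 mm (distance of glue_bottle from where it was at the start of the episode above 0.03 m or angle between glue_bottle's own z axis and vertical above 0.5 rad).
It also fails if it takes over 45 s, if anything falls off the work surface, if the arm or the gripper's body presses on something with over 40 N, if the wrist force passes 120 N, or if a joint passes its speed limit or range.

## Robot

A 6-joint arm with a two-finger parallel gripper is mounted at the origin on a cart in front of the work surface, level with it; the furniture and walls round the work are solid. World frame = base frame: x ahead of the robot, y to its left, z up, the work surface at z = 0. Lengths are in m, angles in rad, forces in N, time in s.
With the tool pointing down it reaches from about 0.3 to 0.825 m from the base axis. Payload 5.4 kg.
Tool frame: the origin (TCP) lies at the very end of the fingers, on their centre line; the grasp point (between the pads) lies 19 mm behind it; z points along the fingers, x is the direction in which the jaws open and shut, and the axes are right-handed (so a half turn about z gives the same grasp; the last joint's range is limited). The gripper opens to 92 mm and grips with 3 to 60 N. Pads are 20 mm wide; open, the fingers measure 128 mm over their backs; the gripper's body (75 mm by 189 mm) begins 69 mm behind the grasp point.
Start: joints at [0.947, 0.158, 1.597, -0, 1.386, -0.21], TCP at [0.231, 0.526, 0.215] pointing down, gripper open.
Joint ranges: [-2.91, 2.91], [-0.94, 2.29], [0.18, 2.7], [-1.29, 4.43], [0.17, 2.64], [-3, 3]. Speed limits (rad/s): [2.57, 2.57, 3.14, 3.14, 3.14, 3.14].

## Interface

Orientations are given as a rotation vector (axis times angle).
In Python, from workcell import bot gives the robot as it stands. Calls block until the motion is done:
- bot.goto(position, orientation): joint-space move of the TCP to a pose.
- bot.line_to(position, rot=None, max_speed=0.15): straight line of the TCP; rot=None keeps the orientation; max_speed is the mean speed in m/s.
- bot.set_joints(angles): joint-space move.
- bot.set_gripper(opening, newtons=None): opening from 0.0 (shut) to 1.0 (fully open); newtons is the grip in N (None keeps the last); returns when the fingers have stopped.
- bot.hold(seconds).
- bot.inverse_kinematics(position, orientation): joint angles nearest the present ones, or None.
- bot.read_camera(name): name is "side" or "top"; returns a dict with "pixels" (400x640x3 uint8, blue, green, red), "fx", "fy", "cx", "cy" (pixels), "R" (3x3) and "t" (3): a world point X has camera coordinates R X + t. Camera axes: x right, y down, z forward; pixel columns grow to the right and rows downward; lengths in m; the calibration is good to about 2 mm. A picture is of the moment at which its call begins. There is no depth.
A pose or a line that the arm cannot do raises bot.MotionError and nothing moves.
- bot.job_done(): hands the job in, once; it reports no verdict.
Readings, each from a call of its own:
- bot.current_clock(): time.
- bot.current_joints(): joint angles.
- bot.current_joint_vel(): joint speeds.
- bot.current_effort(): joint torques, N m.
- bot.current_ee_pos(): TCP position.
- bot.current_tool_rot(): TCP orientation.
- bot.current_contact_force(): force on the tool from outside, world axes, zero at the start.
- bot.current_ft_torque(): the same for the moment, N m.
- bot.current_opening(): opening from 0.0 (shut) to 1.0 (fully open).
Only numpy, scipy, OpenCV 4.12 (cv2) and the standard library are available. Lean on these libraries where they do the work, as an engineer would, in place of code of your own. Each camera call takes 0.05 s, during which the arm holds its last target.

## Working session

There is one attempt and no reset: what is moved stays moved. The work goes in short steps, each a Python script; the robot and the scene stay as the last script left them, time stands still between calls to the robot, and variables do not carry over. Pictures are saved under pics/ and viewed, and the job is handed in when it is done.

```bash
ls; mkdir -p pics; python3 - <<'E'
from workcell import bot
import cv2,numpy as np
for n in("side","top"):
    c=bot.read_camera(n); cv2.imwrite(f"pics/{n}0.png",c["pixels"])
    print(n,c["fx"],c["fy"],c["cx"],c["cy"],np.array(c["R"]).round(4).tolist(),np.array(c["t"]).round(4).tolist(), (-np.array(c["R"]).T@c["t"]).round(3))
print(bot.current_clock(),bot.current_tool_rot(),bot.current_ee_pos(),bot.current_opening())
E
```

```text
pics
side 417.63348881261726 417.63348881261726 321.34979191245355 196.64903711318044 [[0.9333, -0.359, -0.0125], [-0.2108, -0.5191, -0.8283], [0.2909, 0.7757, -0.5601]] [-0.5844, 0.2158, 0.7299] [ 0.379 -0.664  0.58 ]
top 384.8590571809218 384.8590571809218 321.4632802709113 201.87332578434655 [[0.0251, -0.9997, 0.0022], [-0.9988, -0.0251, -0.0425], [0.0425, -0.0012, -0.9991]] [-0.0093, 0.6332, 0.9135] [0.594 0.008 0.94 ]
0.1 [ 2.62988266e+00  1.71742266e+00 -2.34705694e-03] [0.23090618 0.52602145 0.21375841] 0.9998215047973172
```

View pics/side0.png

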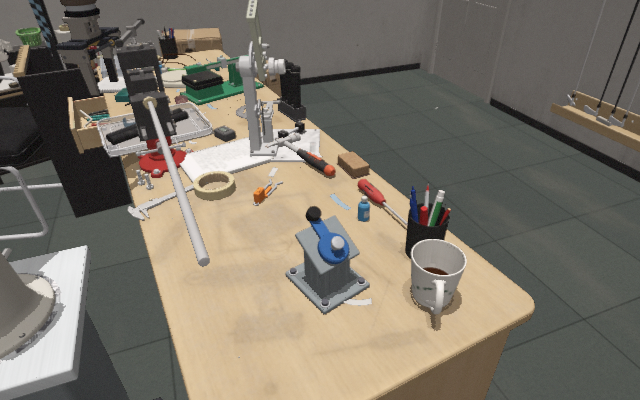

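View pics/top0.png

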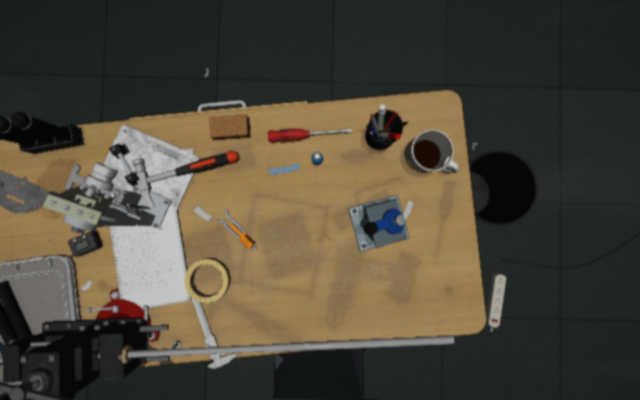

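```bash
cat > h.py <<'E'
import numpy as np,cv2
def ray(c,u,v):
    R=np.array(c["R"]);t=np.array(c["t"])
    d=R.T@np.array([(u-c["cx"])/c["fx"],(v-c["cy"])/c["fy"],1]);return -R.T@t,d/np.linalg.norm(d)
def onz(c,u,v,z):
    o,d=ray(c,u,v);return o+d*(z-o[2])/d[2]
def tri(cs,ps):
    A=np.zeros((3,3));b=np.zeros(3)
    for c,(u,v) in zip(cs,ps):
        o,d=ray(c,u,v);M=np.eye(3)-np.outer(d,d);A+=M;b+=M@o
    X=np.linalg.solve(A,b)
    return X
def proj(c,X):
    p=(np.array(c["R"])@np.atleast_2d(X).T).T+np.array(c["t"])
    return np.c_[p[:,0]/p[:,2]*c["fx"]+c["cx"],p[:,1]/p[:,2]*c["fy"]+c["cy"]]
def crop(im,x0,y0,w,h,s,fn):
    cv2.imwrite(fn,cv2.resize(im[y0:y0+h,x0:x0+w],None,fx=s,fy=s,interpolation=cv2.INTER_CUBIC))
E
python3 - <<'E'
from h import *
from workcell import bot
S=bot.read_camera("side");T=bot.read_camera("top")
import pickle;pickle.dump((S,T),open("cams.pkl","wb"))
print(tri([S,T],[(204,260),(454,342)]),tri([S,T],[(151,100),(130,355)]))
a=np.vstack([cv2.resize(T["pixels"][200:260,190:270],None,fx=5,fy=5,interpolation=cv2.INTER_CUBIC),cv2.resize(S["pixels"][170:220,240:320],None,fx=5,fy=5,interpolation=cv2.INTER_CUBIC)])
b=np.vstack([cv2.resize(T["pixels"][185:260,340:420],None,fx=4,fy=4,interpolation=cv2.INTER_CUBIC)])
d=cv2.resize(S["pixels"][195:315,280:380],None,fx=4.,fy=4.,interpolation=cv2.INTER_CUBIC)
cv2.imwrite("pics/a.png",a);
o=np.zeros((480,720,3),np.uint8);o[:300,:320]=b;o[:,320:]=d;cv2.imwrite("pics/b.png",o)
E
```

```text
[ 0.37477291 -0.24366412  0.22176532] [0.33789781 0.34748042 0.22813007]
```

View pics/a.png

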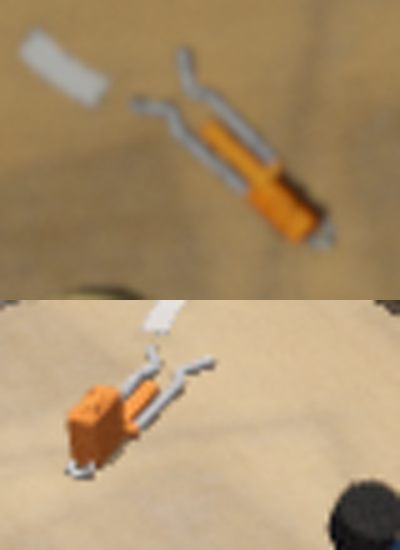

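View pics/b.png

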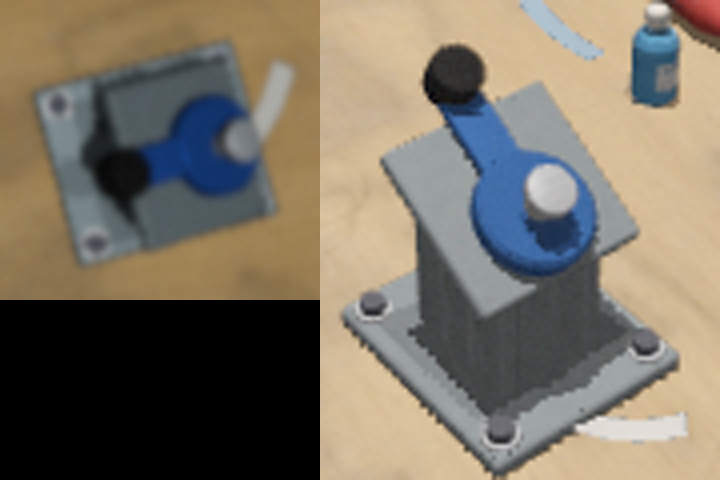

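```bash
cat > fit.py <<'E'
from h import *
import pickle
from scipy.optimize import minimize
def mask_or(im):
    h=cv2.cvtColor(im,cv2.COLOR_BGR2HSV);return ((h[...,0]>5)&(h[...,0]<17)&(h[...,1]>165)&(h[...,2]>60)).astype(float)
def box(x0,x1,y0,y1,z0,z1):
    return np.array([[x,y,z] for x in(x0,x1) for y in(y0,y1) for z in(z0,z1)])/1000.
SC=8
def render(c,polys,win):
    x0,y0,w,h=win;m=np.zeros((h*SC,w*SC),np.uint8)
    for P in polys:
        q=((proj(c,P)+0.5-[x0,y0])*SC)
        hull=cv2.convexHull(q.astype(np.float32));cv2.fillConvexPoly(m,np.round(hull).astype(np.int32),1)
    return cv2.resize(m.astype(np.float32),(w,h),interpolation=cv2.INTER_AREA)
def clippose(p):
    x,y,a=p;R=np.array([[np.cos(a),-np.sin(a),0],[np.sin(a),np.cos(a),0],[0,0,1]]);return R,np.array([x,y,.015])
if __name__=="__main__":
    S,T=pickle.load(open("cams.pkl","rb"))
    B=[box(-16,16,-8,8,-15,15),box(16,59,-5,5,-15,-7)]
    ws=(240,170,80,50);wt=(190,200,80,60)
    tm=[(c,w,mask_or(c["pixels"])[w[1]:w[1]+w[3],w[0]:w[0]+w[2]]) for c,w in((S,ws),(T,wt))]
    print([m.sum() for _,_,m in tm])
    def cost(p):
        R,t=clippose(p);return sum(np.abs(render(c,[b@R.T+t for b in B],w)-m).sum() for c,w,m in tm)
    g=onz(T,244,239,.03);print(g)
    best=None
    for a in np.radians([20,35,50,65]):
      r=minimize(cost,[g[0],g[1],a],method="Nelder-Mead",options=dict(initial_simplex=[[g[0],g[1],a],[g[0]+.01,g[1],a],[g[0],g[1]+.01,a],[g[0],g[1],a+.3]],xatol=1e-5,fatol=1e-3))
      print(r.x,r.fun)
      if best is None or r.fun<best.fun:best=r
    R,t=clippose(best.x)
    outs=[]
    W=np.array([[20,10,-12],[59,12,-12],[66.5+7.5,7,-12],[66.5+23,16,-12]])/1000.
    for c,w,m in tm:
        im=cv2.resize(c["pixels"][w[1]:w[1]+w[3],w[0]:w[0]+w[2]],None,fx=8,fy=8,interpolation=cv2.INTER_CUBIC)
        for b in B:
            q=(proj(c,b@R.T+t)+.5-[w[0],w[1]])*8
            cv2.polylines(im,[np.int32(cv2.convexHull(np.float32(q)))],True,(0,255,0))
        for s in(1,-1):
            q=(proj(c,(W*[1,s,1])@R.T+t)+.5-[w[0],w[1]])*8;cv2.polylines(im,[np.int32(q)],False,(255,0,255))
        outs.append(im)
    o=np.vstack(outs);cv2.imwrite("pics/clipfit.png",cv2.resize(o,None,fx=.68,fy=.68))
E
python3 fit.py
```

```text
[np.float64(154.0), np.float64(119.0)]
[0.54049407 0.18676213 0.03      ]
[0.53548313 0.18322249 0.86753364] 166.4375
[0.53553271 0.1831937  0.85697302] 166.421875
[0.53528525 0.18317422 0.86023048] 165.640625
[0.53489819 0.18270426 0.85711263] 166.65625
```

View pics/clipfit.png

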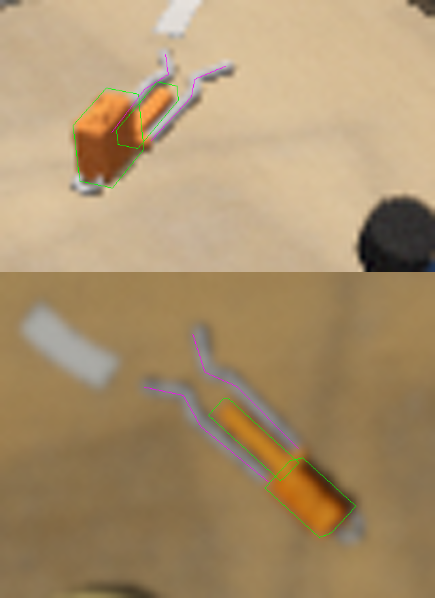

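```bash
cat > fitpin.py <<'E'
from h import *
from fit import render,SC
import pickle
from scipy.optimize import minimize
def mask_bl(im):
    h=cv2.cvtColor(im,cv2.COLOR_BGR2HSV);return ((h[...,0]>100)&(h[...,0]<125)&(h[...,1]>120)).astype(float)
def axes(psi):
    Rz=np.array([[np.cos(psi),-np.sin(psi),0],[np.sin(psi),np.cos(psi),0],[0,0,1]]);s,c=.5,np.sqrt(.75)
    return Rz@np.array([[0,-1,0],[c,0,-s],[s,0,c]])
th=np.linspace(0,2*np.pi,60)
def cyl(r,z0,z1): return np.vstack([np.c_[r*np.cos(th),r*np.sin(th),0*th+z] for z in(z0,z1)])/1000
EYE=cyl(28,-15.,-7.) ; EYE=np.vstack([EYE,cyl(26.5,-16.75,-5.25)])
HEAD=np.vstack([cyl(11.5,7.5,15)]);NECK=cyl(7,-5.25,8)
def lever(b,w,L):
    P=np.array([[x,y,z] for x in(0,L) for y in(-w/2,w/2) for z in(-14,-6)])/1000
    return P@np.array([[np.cos(b),np.sin(b),0],[-np.sin(b),np.cos(b),0],[0,0,1]])
if __name__=="__main__":
    S,T=pickle.load(open("cams.pkl","rb"))
    ws=(300,205,70,65);wt=(355,200,60,45)
    tm=[(c,w,mask_bl(c["pixels"])[w[1]:w[1]+w[3],w[0]:w[0]+w[2]]) for c,w in((S,ws),(T,wt))]
    print([m.sum() for _,_,m in tm])
    # foot yaw: foot outline corners side + top at z ~ .008
    o=np.zeros((480,720,3))
    def cost(p,wt_=(1,1)):
        t=np.array(p[:3]);R=axes(p[3]);e=0
        for (c,w,m),k in zip(tm,wt_):
            a=render(c,[EYE@R.T+t,lever(p[4],p[5]*1000,p[6]*1000)@R.T+t],w);h=render(c,[HEAD@R.T+t,NECK@R.T+t],w)
            e+=k*np.abs(a*(1-h)-m).sum()
        return e
    h0=tri([S,T],[(337.75,243),(399.75,220)]);print("headtop",h0)
    R=axes(.2);t0=h0-R[:,2]*.012
    for wgt in((1,1),(1,.2),(.2,1)):
     best=None
     for psi in(0.,.15,.3):
      x0=np.r_[t0,psi,0,.022,.06];sx=[x0]+[x0+d for d in np.diag([.01,.01,.01,.2,.2,.006,.015])]
      r=minimize(cost,x0,args=(wgt,),method="Nelder-Mead",options=dict(initial_simplex=sx,maxiter=1500,xatol=1e-5,fatol=1e-2))
      if best is None or r.fun<best.fun:best=r
     print(wgt,best.x.round(4),best.fun)
     if wgt==(1,1):sol=best.x
    t=sol[:3];R=axes(sol[3]);outs=[]
    for c,w,m in tm:
        im=cv2.resize(c["pixels"][w[1]:w[1]+w[3],w[0]:w[0]+w[2]],None,fx=8,fy=8,interpolation=cv2.INTER_CUBIC)
        for b in(EYE,HEAD,NECK,lever(sol[4],sol[5]*1000,sol[6]*1000)):
            q=(proj(c,b@R.T+t)+.5-[w[0],w[1]])*8
            cv2.polylines(im,[np.int32(cv2.convexHull(np.float32(q)))],True,(0,255,0))
        outs.append(im)
    o=np.zeros((520,1040,3),np.uint8);o[:,:560]=outs[0];o[:360,560:]=outs[1];cv2.imwrite("pics/pinfit.png",cv2.resize(o,None,fx=.75,fy=.75))
    a=cv2.resize(T["pixels"][185:260,340:420],None,fx=6,fy=6);b=cv2.resize(S["pixels"][255:320,280:380],None,fx=8,fy=8)
    cv2.imwrite("pics/ft.png",a);cv2.imwrite("pics/fs.png",b)
E
python3 fitpin.py
```

```text
[np.float64(881.0), np.float64(418.0)]
headtop [ 0.59482952 -0.16201311  0.11520264]
(1, 1) [ 0.5932 -0.156   0.1065  0.3837 -0.0712  0.0178  0.0566] 261.07958984375
(1, 0.2) [ 0.5934 -0.1552  0.1057  0.3983 -0.0832  0.0176  0.058 ] 191.16181640625
(0.2, 1) [ 0.5935 -0.1564  0.1067  0.2947 -0.0109  0.0213  0.0484] 92.8248046875
```

View pics/pinfit.png

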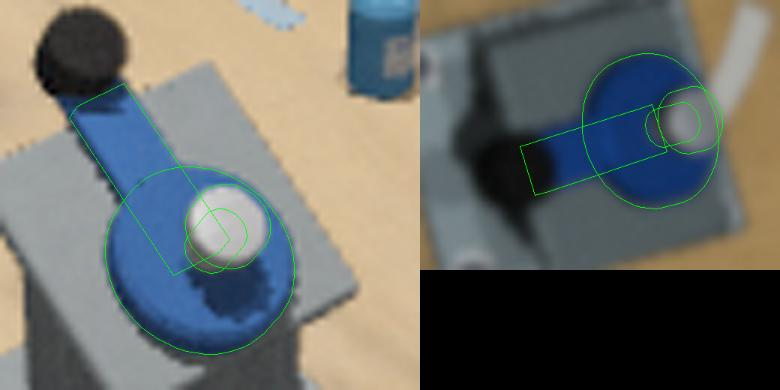

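View pics/ft.png

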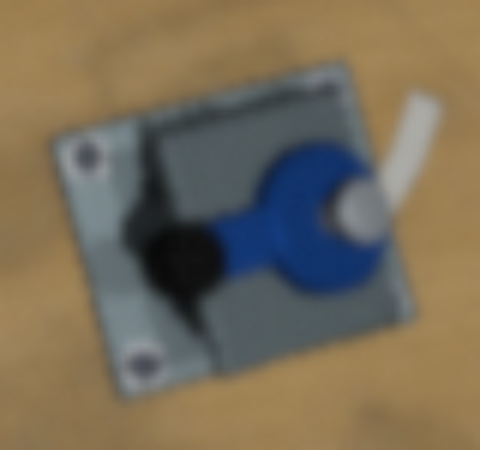

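View pics/fs.png

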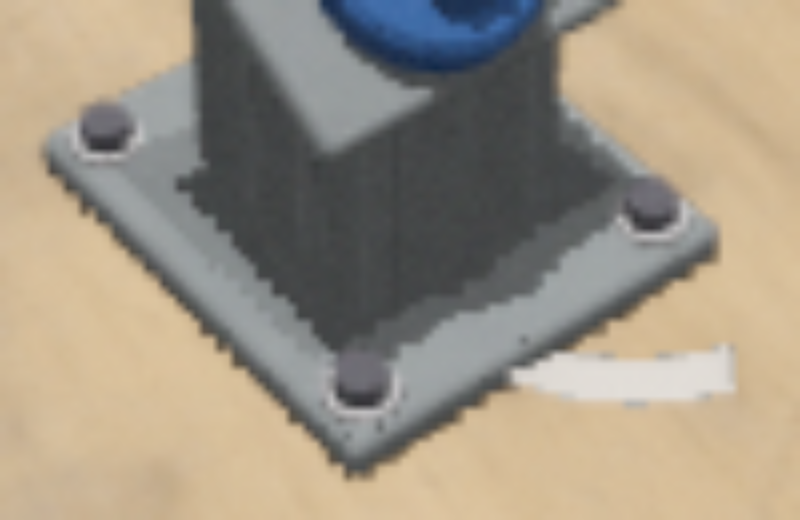

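```bash
python3 - <<'E'
from h import *
from fitpin import axes
import pickle
S,T=pickle.load(open("cams.pkl","rb"))
Q=[onz(T,u/6+340-.42,v/6+185-.42,.008)[:2] for u,v in[(55,140),(345,62),(415,310),(122,395)]]
print(np.round(Q,4))
for i in range(4):
    d=Q[(i+1)%4]-Q[i];print(np.linalg.norm(d).round(4),np.degrees(np.arctan2(d[1],d[0])).round(1))
P=[onz(S,u/8+280-.44,v/8+255-.44,.010)[:2] for u,v in[(48,150),(358,455),(715,235)]]
print(np.round(P,4))
for i in range(2):
    d=P[i+1]-P[i];print(np.linalg.norm(d).round(4),np.degrees(np.arctan2(d[1],d[0])).round(1))
# model foot, from center
for nm,t,psi in(("fit",np.array([.5933,-.156,.1065]),.26),):
    R=axes(psi);print("head top px",proj(S,t+R[:,2]*.015),proj(T,t+R[:,2]*.015))
E
```

```text
[[ 0.6205 -0.0599]
 [ 0.655  -0.1764]
 [ 0.5557 -0.2062]
 [ 0.5188 -0.089 ]]
0.1215 -73.5
0.1037 -163.3
0.1229 107.5
0.1059 16.0
[[ 0.5167 -0.0936]
 [ 0.552  -0.2076]
 [ 0.6527 -0.1777]]
0.1193 -72.8
0.1051 16.5
head top px [[337.95886018 241.47311704]] [[400.83913826 219.60274981]]
```

```bash
sed -i 's/^    for wgt in.*/    PS=.288\n    for wgt in((1,1),(1,.2),(.2,1)):/; s/for psi in(0.,.15,.3)/for psi in(PS,)/; s/R=axes(p\[3\]);e=0/R=axes(PS);e=0/; s/R=axes(sol\[3\]);outs/R=axes(PS);outs/' fitpin.py; python3 fitpin.py
```

```text
[np.float64(881.0), np.float64(418.0)]
headtop [ 0.59482952 -0.16201311  0.11520264]
(1, 1) [ 0.5929 -0.1564  0.1065  0.4592  0.0179  0.0175  0.0557] 269.38818359375
(1, 0.2) [ 0.5935 -0.1547  0.1052  0.4827  0.023   0.0176  0.0582] 201.676904296875
(0.2, 1) [ 0.5934 -0.1562  0.1065  0.522  -0.0018  0.0203  0.0482] 93.392822265625
```

View pics/pinfit.png

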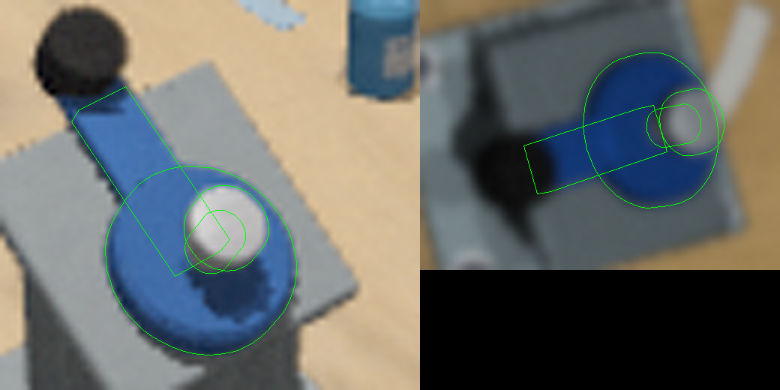

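```bash
python3 - <<'E'
# geometry discovery + feasibility
from h import *
from workcell import bot
from fitpin import axes
from scipy.spatial.transform import Rotation as Ro
print(bot.current_joints())
def down(a): # tool z down, x at angle a
    x=np.array([np.cos(a),np.sin(a),0]);z=np.array([0,0,-1.]);return Ro.from_matrix(np.c_[x,np.cross(z,x),z]).as_rotvec()
for p in([.3,0,.3],[.5,0,.3],[.7,0,.3],[.7,0,.05],[.5,0,.05],[.4,0,.5]):
    q=bot.inverse_kinematics(p,down(np.pi/2));print(p,None if q is None else np.round(q,4))
a=.86
for k in(np.pi/2,-np.pi/2):
  for h in(.02,.1,.2,.3):
    q=bot.inverse_kinematics([.535,.183,h],down(a+k));print("clip",k,h,None if q is None else np.round(q,3))
t=np.array([.5933,-.156,.1065]);R=axes(.288)
for s in(1,-1):
    M=np.c_[-R[:,1]*s,0*R[:,0],-R[:,2]];M[:,1]=np.cross(M[:,2],M[:,0])
    for back in(.12,.08,.0):
        tcp=t+R@np.array([-.0665-back,0,.012])-R[:,2]*.010
        q=bot.inverse_kinematics(tcp,Ro.from_matrix(M).as_rotvec());print("pin",s,back,tcp.round(3),None if q is None else np.round(q,3))
E
```

```text
[ 9.46900124e-01  1.58817639e-01  1.59774265e+00 -1.30316631e-05
  1.38618239e+00 -2.10094186e-01]
[0.3, 0, 0.3] [-0.4112 -0.6904  2.1182 -0.      1.7137 -1.9819]
[0.5, 0, 0.3] [-0.2422 -0.0841  1.679  -0.      1.5466 -1.813 ]
[0.7, 0, 0.3] [-0.1721  0.4531  1.0695 -0.      1.6189 -1.7429]
[0.7, 0, 0.05] [-0.1721  0.6264  1.3277 -0.      1.1875 -1.7429]
[0.5, 0, 0.05] [-0.2422  0.1658  1.9414 -0.      1.0343 -1.813 ]
[0.4, 0, 0.5] [-0.3044 -0.3049  1.4798 -0.      1.9667 -1.8752]
clip 1.5707963267948966 0.02 [ 0.116  0.366  1.764  0.     1.011 -2.315]
clip 1.5707963267948966 0.1 [ 0.116  0.249  1.73   0.     1.163 -2.315]
clip 1.5707963267948966 0.2 [ 0.116  0.145  1.641  0.     1.355 -2.315]
clip 1.5707963267948966 0.3 [ 0.116  0.09   1.504  0.     1.547 -2.315]
clip -1.5707963267948966 0.02 [ 0.116  0.366  1.764 -0.     1.011  0.827]
clip -1.5707963267948966 0.1 [ 0.116  0.249  1.73  -0.     1.163  0.827]
clip -1.5707963267948966 0.2 [ 0.116  0.145  1.641 -0.     1.355  0.827]
clip -1.5707963267948966 0.3 [ 0.116  0.09   1.504 -0.     1.547  0.827]
pin 1 0.12 [ 0.639 -0.312  0.015] [-0.743  1.058  0.802  0.264  1.736 -1.047]
pin 1 0.08 [ 0.63  -0.279  0.035] [-0.72   0.955  0.932  0.272  1.704 -1.034]
pin 1 0.0 [ 0.61  -0.212  0.075] [-0.67   0.772  1.143  0.293  1.663 -0.996]
pin -1 0.12 [ 0.639 -0.312  0.015] [-0.743  1.058  0.802  0.264  1.736  2.094]
pin -1 0.08 [ 0.63  -0.279  0.035] [-0.72   0.955  0.932  0.272  1.704  2.108]
pin -1 0.0 [ 0.61  -0.212  0.075] [-0.67   0.772  1.143  0.293  1.663  2.145]
```

```bash
python3 - <<'E'
from h import *
import pickle
S,T=pickle.load(open("cams.pkl","rb"))
# mug rim centre: side & top
o=np.zeros((400,640,3),np.uint8)
a=cv2.resize(T["pixels"][95:185,350:470],None,fx=3,fy=3);b=cv2.resize(S["pixels"][180:320,390:480],None,fx=2.8,fy=2.8)
o[:270,:360]=a;o[:392,370:370+252]=b;cv2.imwrite("pics/mug.png",o)
# arm fit
from scipy.optimize import least_squares
D=[([.3,.3],[-.6904,2.1182]),([.5,.3],[-.0841,1.679]),([.7,.3],[.4531,1.0695]),([.7,.05],[.6264,1.3277]),([.5,.05],[.1658,1.9414]),([.4,.5],[-.3049,1.4798])]
def f(p):
    L1,L2,r0,h0,b=p;e=[]
    for (x,z),(j2,j3) in D:
        r=np.sqrt(x*x-.12**2);e+=[r0+L1*np.sin(j2)+L2*np.sin(j2+j3+b)-r,h0+L1*np.cos(j2)+L2*np.cos(j2+j3+b)-z]
    return e
r=least_squares(f,[.4,.4,0,.1,0]);print(r.x.round(4),r.cost)
E
```

```text
[ 0.3857  0.5213 -0.     -0.024   0.0919] 1.1820103724335144e-09
```

View pics/mug.png

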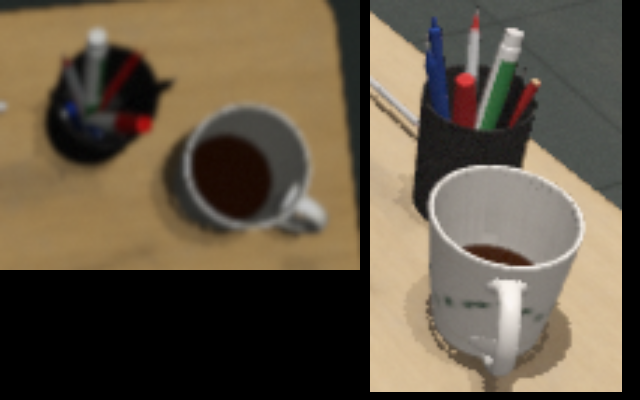

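```bash
python3 - <<'E'
from h import *
import pickle
S,T=pickle.load(open("cams.pkl","rb"))
print("mug rim",tri([S,T],[(438.9,256.8),(432.3,150)]))
print("tcp",proj(S,[.231,.526,.215]),proj(T,[.231,.526,.215]),"base",proj(S,[0,0,0.]))
o=np.zeros((560,800,3),np.uint8)
a=cv2.resize(S["pixels"][0:200,20:270],None,fx=2.2,fy=2.2);o[:440,:550]=a
b=cv2.resize(T["pixels"][290:400,0:240],None,fx=1.04,fy=1.04);o[440:440+b.shape[0],:b.shape[1]]=b
b=cv2.resize(T["pixels"][290:400,0:240],None,fx=2.2,fy=2.2)[:,:];o[560-242:,272:]=b[:,:528];cv2.imwrite("pics/rig.png",o)
E
```

```text
mug rim [ 0.75132862 -0.23607171  0.09328227]
tcp [[105.60730315  87.31062873]] [[ 33.93903376 408.54745938]] base [[-13.02367409 320.1496796 ]]
```

View pics/rig.png

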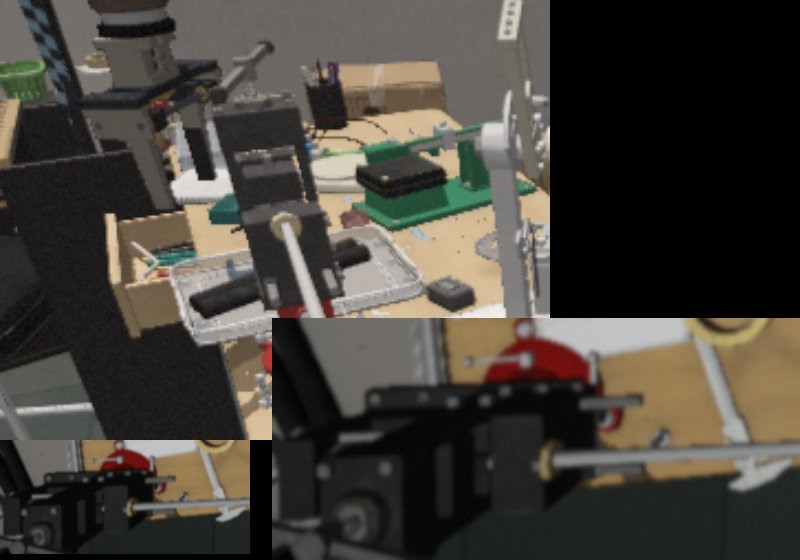

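```bash
python3 - <<'E'
from h import *
from workcell import bot
import pickle
S,T=pickle.load(open("cams.pkl","rb"))
for a,b in [((156,43),(149,322)),((156,43),(122,350)),((140,20),(155,327)),((142,20),(149,322)),((118,50),(42,327))]:
    X=tri([S,T],[a,b]);print(X.round(3),(proj(S,X)-a).round(1),(proj(T,X)-b).round(1))
print(bot.current_clock())
rot=bot.current_tool_rot();p=bot.current_ee_pos()
for z in(.3,.4,.5,.55,.6):
    print(z,bot.inverse_kinematics([p[0],p[1],z],rot),bot.inverse_kinematics([.535,.183,z],rot))
E
```

```text
[0.405 0.263 0.362] [[15.  3.]] [[-4.6 20. ]]
[0.384 0.299 0.36 ] [[3.6 1. ]] [[-1.5  5.1]]
[0.398 0.235 0.409] [[23.2  4.9]] [[-5.9 31.6]]
[0.403 0.245 0.407] [[23.7  4.8]] [[-6.2 32.4]]
[0.345 0.469 0.301] [[26.2  4.1]] [[-8.6 37.3]]
0.2
0.3 [ 9.46900124e-01  1.15393131e-01  1.47726696e+00 -1.28129672e-05
  1.55008258e+00 -2.10096313e-01] [ 1.16408050e-01  9.10283773e-02  1.50350123e+00 -8.57884896e-04
  1.54782930e+00 -1.04056863e+00]
0.4 [ 9.46900124e-01  1.10756315e-01  1.29013728e+00 -1.29999381e-05
  1.74184908e+00 -2.10098791e-01] [ 1.16408050e-01  8.59236859e-02  1.31677917e+00 -8.70033083e-04
  1.73965598e+00 -1.04073455e+00]
0.5 [ 9.46900124e-01  1.59051398e-01  1.04171145e+00 -1.37463634e-05
  1.94197983e+00 -2.10101564e-01] [ 1.16408050e-01  1.33181663e-01  1.07047818e+00 -9.19165788e-04
  1.93869891e+00 -1.04091892e+00]
0.55 [ 9.46900124e-01  2.07690477e-01  8.84607187e-01 -1.44396280e-05
  2.05044501e+00 -2.10103242e-01] [ 1.16408050e-01  1.80536252e-01  9.15942178e-01 -9.64469501e-04
  2.04588028e+00 -1.04102949e+00]
0.6 [ 9.46900124e-01  2.80450581e-01  6.90978226e-01 -1.55267231e-05
  2.17131387e+00 -2.10105352e-01] [ 1.16408050e-01  2.50549053e-01  7.27509754e-01 -1.03458722e-03
  2.16429985e+00 -1.04116694e+00]
```

```bash
cat > pl.py <<'E'
from h import *
from fitpin import axes
from scipy.spatial.transform import Rotation as Ro
tau=np.radians(15)
zt=np.array([-np.sin(tau),0,-np.cos(tau)]);xt=np.array([0,-1.,0]);G=np.c_[xt,np.cross(zt,xt),zt]
P=np.array([-.003,0,-.007])
PSI=.288;NECK=np.array([.5932,-.1563,.1065]);RN=axes(PSI)
CP=np.array([.535,.183,.015]);CY=.86
def Rz(a): return Ro.from_euler('z',a).as_matrix()
def tool(Rc,tc): return tc+Rc@P, Ro.from_matrix(Rc@G).as_rotvec()
def place(d): # clip grip pose with seat at offset d (pin frame, m) from neck
    return tool(RN,NECK+RN@(np.asarray(d)+[-.0665,0,.012]))
E
python3 - <<'E'
from pl import *
from workcell import bot
p=bot.current_ee_pos();bot.line_to([p[0],p[1],.55],max_speed=.3)
print(bot.current_ee_pos(),bot.current_clock())
for h in(0,.1,.3,.5):
    q=bot.inverse_kinematics(*tool(Rz(CY),CP+[0,0,h]));print(None if q is None else q.round(3))
for d in([-.055,0,.2],[-.055,0,.05],[-.055,0,0],[0,0,0]):
    q=bot.inverse_kinematics(*place(d));print(place(d)[0],None if q is None else q.round(3))
for n in("side","top"):
    c=bot.read_camera(n);cv2.imwrite(f"pics/{n}1.png",c["pixels"])
E
```

```text
[0.23095012 0.52606528 0.54880582] 1.4667
[ 0.204  0.555  1.553 -0.167  1.247  0.985]
[ 0.204  0.42   1.518 -0.161  1.415  0.957]
[ 0.204  0.278  1.297 -0.162  1.773  0.899]
[ 0.204  0.337  0.836 -0.192  2.169  0.822]
[ 0.65293832 -0.35795789  0.22178521] [-0.724  0.8    0.744  0.142  1.819 -0.992]
[ 0.63163568 -0.28604685  0.0918814 ] [-0.67   0.718  1.125  0.15   1.515 -0.982]
[ 0.62453481 -0.2620765   0.04858013] [-0.65   0.72   1.212  0.155  1.424 -0.977]
[ 0.61100581 -0.21640686  0.07608013] [-0.609  0.61   1.32   0.164  1.42  -0.939]
```

View pics/side1.png

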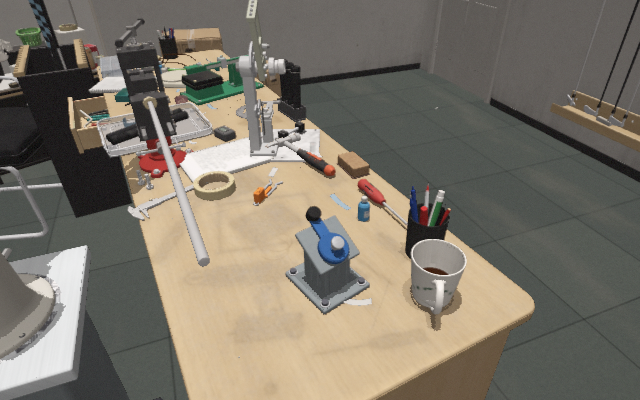

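View pics/top1.png

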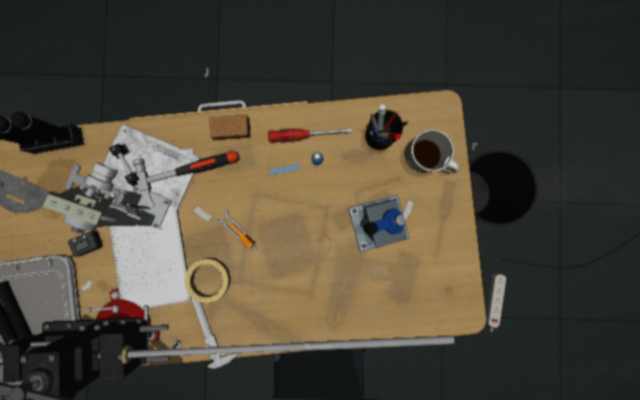

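```bash
python3 - <<'E'
from h import *
import pickle
S,T=pickle.load(open("cams.pkl","rb"))
for u,v in((142,20),(120,50),(158,45),(125,45)):
    o,d=ray(S,u,v)
    for x in(.28,.33,.38): print((u,v),(o+d*(x-o[0])/d[0]).round(3) , end=' ')
    for y in(.35,.45,.55): print('y',(o+d*(y-o[1])/d[1]).round(3),end=' ')
    print()
E
```

```text
(142, 20) [ 0.28   4.792 -0.39 ] (142, 20) [0.33  2.025 0.102] (142, 20) [ 0.38  -0.742  0.594] y [0.36 0.35 0.4 ] y [0.358 0.45  0.382] y [0.357 0.55  0.364] 
(120, 50) [0.28  0.647 0.275] (120, 50) [ 0.33  -0.018  0.43 ] (120, 50) [ 0.38  -0.683  0.585] y [0.302 0.35  0.344] y [0.295 0.45  0.321] y [0.287 0.55  0.298] 
(158, 45) [  0.28  -46.651  11.173] (158, 45) [  0.33  -23.328   5.801] (158, 45) [ 0.38  -0.005  0.428] y [0.381 0.35  0.347] y [0.381 0.45  0.324] y [0.381 0.55  0.301] 
(125, 45) [0.28  0.901 0.23 ] (125, 45) [0.33  0.107 0.408] (125, 45) [ 0.38  -0.686  0.585] y [0.315 0.35  0.353] y [0.308 0.45  0.331] y [0.302 0.55  0.309]
```

```bash
python3 - <<'E'
from pl import *
from workcell import bot
Rc=Rz(CY)
p,r=tool(Rc,CP+[0,0,.5]);bot.goto(p,r)
p,r=tool(Rc,CP+[0,0,.12]);bot.line_to(p,r,max_speed=.3)
print(bot.current_clock(),bot.current_ee_pos()-p,bot.current_contact_force())
p,r=tool(Rc,CP+[0,0,.05]);bot.line_to(p,r,max_speed=.15)
c=bot.read_camera("side");crop(c["pixels"],180,100,160,120,5,"pics/side2.png")
c=bot.read_camera("top");crop(c["pixels"],170,160,120,100,5,"pics/top2.png")
E
```

```text
4.6667 [0.00119615 0.00040912 0.00186074] [ 0.30293979 -0.76566334  0.47524003]
```

View pics/side2.png

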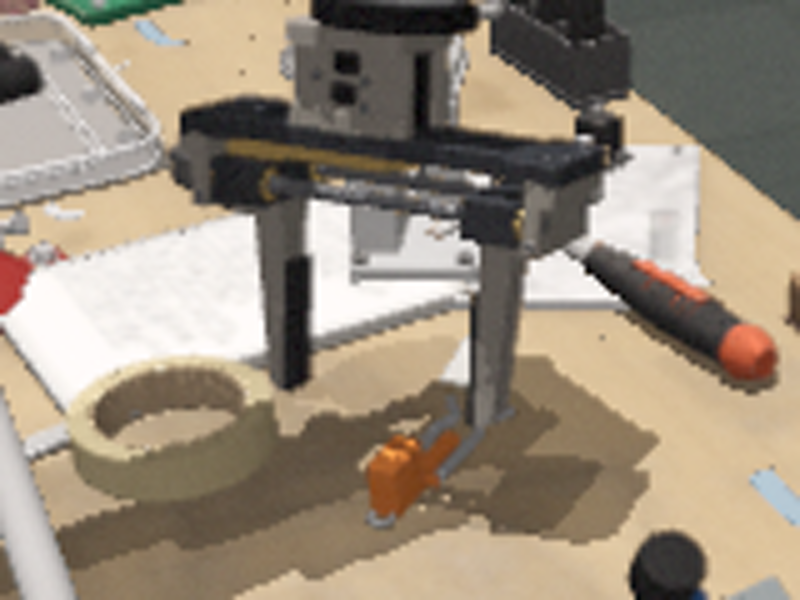

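```bash
python3 - <<'E'
from pl import *
from workcell import bot
Rc=Rz(CY)
bot.set_gripper(.5,60)
p,r=tool(Rc,CP+[0,0,.0]);bot.line_to(p,r,max_speed=.08)
bot.hold(.2)
print(bot.current_clock(),bot.current_ee_pos()-p,bot.current_contact_force())
bot.set_gripper(0,60)
print(bot.current_opening()*92,bot.current_clock(),bot.current_contact_force())
e=bot.current_ee_pos();bot.line_to([e[0],e[1],e[2]+.12],max_speed=.15);bot.hold(.3)
print(bot.current_opening()*92,bot.current_clock(),bot.current_contact_force(),bot.current_ee_pos())
c=bot.read_camera("side");crop(c["pixels"],200,90,120,100,6,"pics/side3.png")
c=bot.read_camera("top");crop(c["pixels"],170,160,120,100,5,"pics/top3.png")
E
```

```text
7.1667 [0.00054778 0.00011927 0.0006517 ] [ 0.77484774 -0.44353819  0.37811806]
15.657580040121722 7.725 [0.53941538 0.45694744 0.36272716]
15.762278512857511 8.975 [ 0.68708163  0.61623091 -0.41822516] [0.53268207 0.18059392 0.12733081]
```

View pics/side3.png

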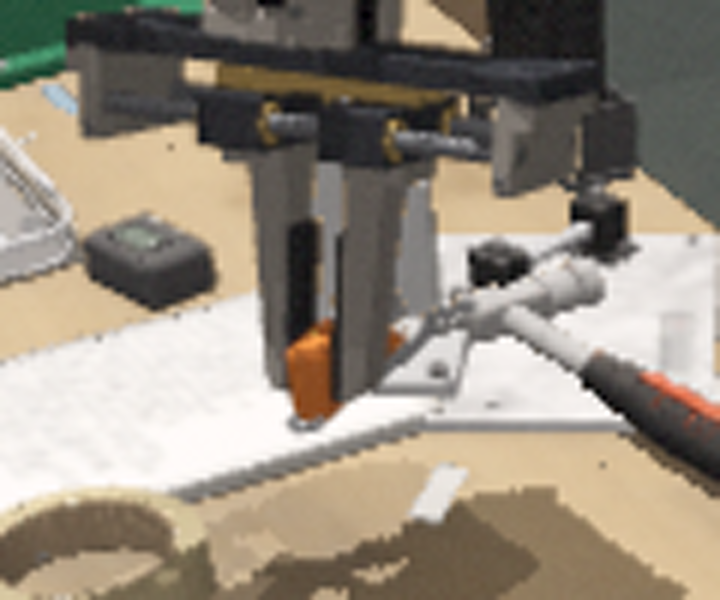

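View pics/top3.png

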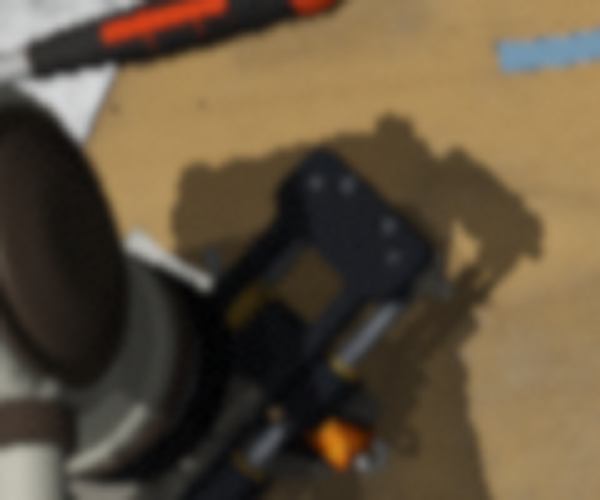

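```bash
python3 - <<'E'
from pl import *
from workcell import bot
e=bot.current_ee_pos();bot.line_to([e[0],e[1],.30],max_speed=.25)
bot.goto(*place([-.055,0,.25]))
bot.line_to(*place([-.055,0,.03]),max_speed=.2);bot.hold(.2)
p=place([-.055,0,.03])[0]
print(bot.current_clock(),bot.current_ee_pos()-p,bot.current_contact_force(),bot.current_opening()*92)
import pickle
S=bot.read_camera("side");T=bot.read_camera("top");pickle.dump((S,T),open("c4.pkl","wb"))
crop(S["pixels"],280,190,130,100,6,"pics/side4.png")
crop(T["pixels"],340,170,120,90,6,"pics/top4.png")
E
```

```text
13.4667 [ 0.00052638 -0.00082866  0.00095292] [-0.23123471 -0.2604417  -0.23780753] 15.540185353520739
```

View pics/side4.png

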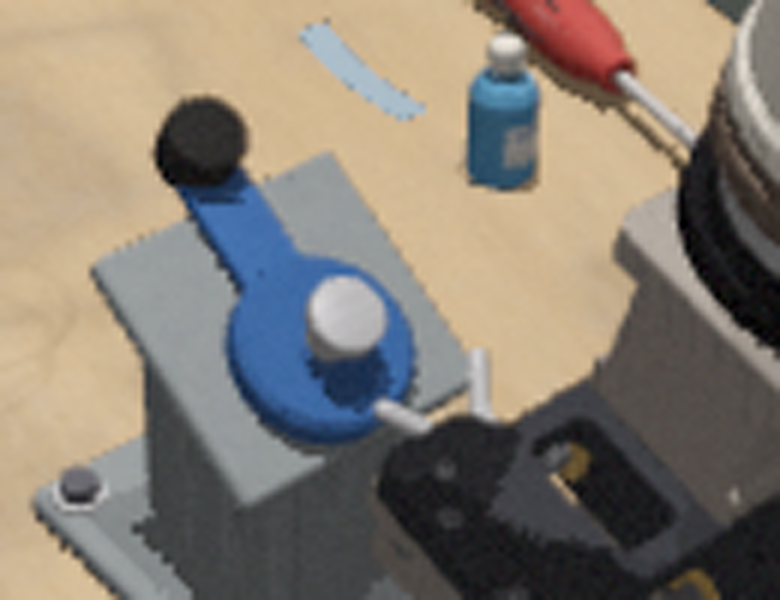

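View pics/top4.png

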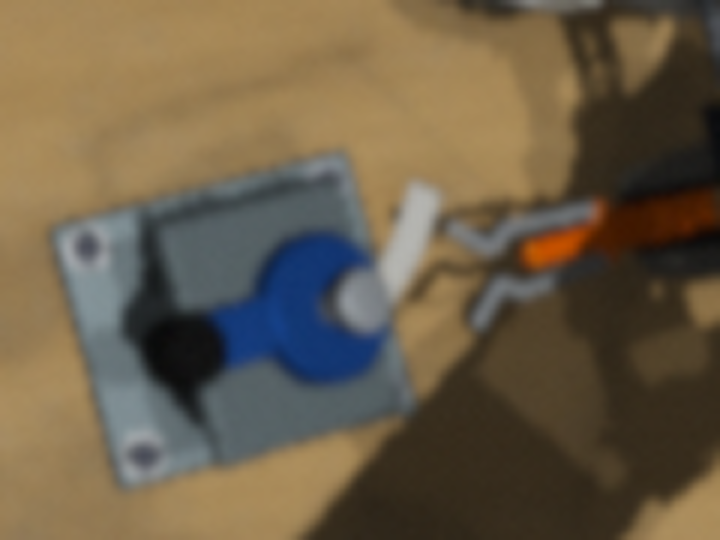

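```bash
cat > ov.py <<'E'
from pl import *
from fitpin import EYE,HEAD,NECK as NK
W=np.array([[20,10,-12],[59,10,-12],[66.5+7.5,7,-12],[66.5+26,16.5,-12]])/1000.
def overlay(S,T,tcp,rv,ws,wt,fn,s=6,neck=NECK):
    Rc=Ro.from_rotvec(rv).as_matrix()@G.T;tc=tcp-Rc@P
    for c,w,n in((S,ws,"s"),(T,wt,"t")):
        im=cv2.resize(c["pixels"][w[1]:w[1]+w[3],w[0]:w[0]+w[2]],None,fx=s,fy=s,interpolation=cv2.INTER_CUBIC)
        f=lambda X:np.int32(np.round((proj(c,X)+.5-[w[0],w[1]])*s))
        for b in(EYE,HEAD,NK): cv2.polylines(im,[cv2.convexHull(f(b@RN.T+neck))],True,(0,255,0))
        for sg in(1,-1): cv2.polylines(im,[f((W*[1,sg,1])@Rc.T+tc)],False,(255,0,255))
        cv2.imwrite(f"pics/{fn}{n}.png",im)
    seat=tc+Rc@[.0665,0,-.012]
    print("seat in pin frame mm",((RN.T@(seat-neck))*1000).round(2),"tilt",np.degrees(np.arccos(np.clip((RN.T@Rc)[2,2],-1,1))).round(2))
E
python3 - <<'E'
from ov import *
from workcell import bot
import pickle
S,T=pickle.load(open("c4.pkl","rb"))
overlay(S,T,bot.current_ee_pos(),bot.current_tool_rot(),(280,190,130,100),(340,170,120,90),"o4")
E
```

```text
seat in pin frame mm [-55.22  -0.1   30.61] tilt 0.05
```

View pics/o4s.png

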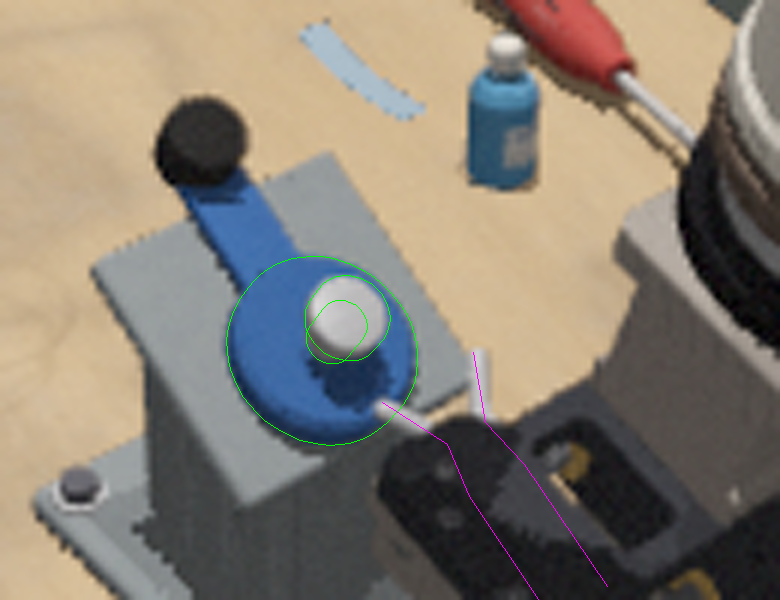

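View pics/o4t.png

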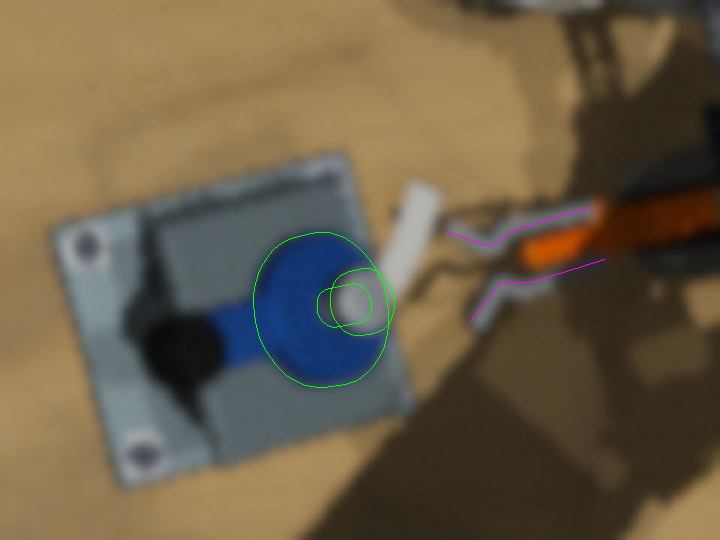

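```bash
python3 - <<'E'
from ov import *
from workcell import bot
import pickle
bot.line_to(*place([-.060,0,.03]),max_speed=.1)
bot.line_to(*place([-.060,0,.000]),max_speed=.1);bot.hold(.3)
F0=RN.T@bot.current_contact_force();print(bot.current_clock(),F0.round(2))
for b in(50,44,38,33,28,24):
    bot.line_to(*place([-b/1000,0,0]),max_speed=.06)
    print(b,(RN.T@bot.current_contact_force()-F0).round(2),bot.current_clock())
S=bot.read_camera("side");T=bot.read_camera("top");pickle.dump((S,T),open("c5.pkl","wb"))
overlay(S,T,bot.current_ee_pos(),bot.current_tool_rot(),(280,190,130,100),(340,170,120,90),"o5")
E
```

```text
14.5667 [-0.72 -0.79 -1.42]
50 [0.98 1.66 0.66] 14.8833
44 [0.28 0.76 0.41] 15.1333
38 [ 0.88 -0.2   1.65] 15.3833
33 [-0.54  0.36  0.76] 15.6333
28 [0.54 0.74 0.21] 15.8833
24 [1.04 0.37 0.81] 16.1333
seat in pin frame mm [-2.399e+01 -1.000e-02  2.000e-02] tilt 0.01
```

View pics/o5s.png

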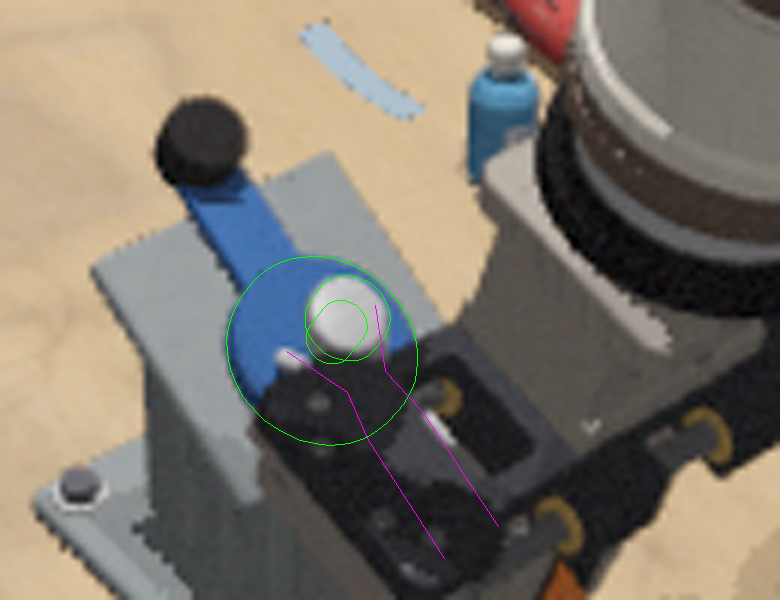

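View pics/o5t.png

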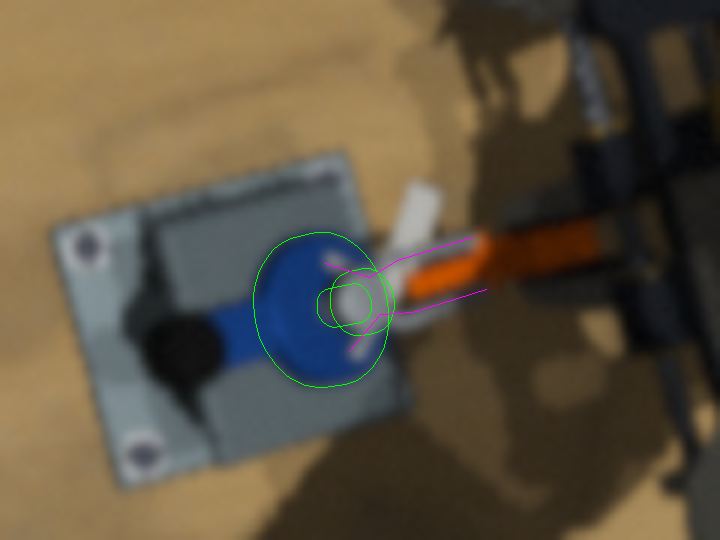

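```bash
python3 - <<'E'
from ov import *
from workcell import bot
F0=RN.T@bot.current_contact_force();print(F0.round(2))
for b in(20,17,14,12,10,8,6,4,2,0,-1,-2,-3,-4,-5):
    bot.line_to(*place([-b/1000,0,0]),max_speed=.04)
    F=RN.T@bot.current_contact_force()-F0
    x=(RN.T@(bot.current_ee_pos()-place([0,0,0])[0])*1000)
    print(b,F.round(1),x.round(2),round(bot.current_opening()*92,1),round(bot.current_clock(),2))
    if F[0]<-22 or (b<=4 and F[0]<-9): break
E
```

```text
[-1.03 -0.19 -0.81]
20 [ 0.1 -0.2  0. ] [-19.79  -0.11   0.13] 15.4 16.48
17 [ 0.4  0.6 -0.4] [-16.81  -0.21   0.09] 15.4 16.73
14 [-0.8 -2.1  0.7] [-14.    -0.28   0.41] 15.1 16.98
12 [-5.7 -2.2 -0.6] [-13.32  -0.03   0.52] 15.8 17.23
10 [-7.6 -2.5 -0.4] [-11.84   0.04   0.59] 15.8 17.48
8 [-3.9 -1.6 -0.6] [-8.8 -0.1  0.5] 15.6 17.73
6 [-1.6 -2.1 -0.5] [-5.81 -0.1  -0.15] 15.4 17.98
4 [ 1.9 -2.2  0.1] [-2.82 -0.2  -0.25] 15.6 18.23
2 [ 4.1 -2.   0.2] [-0.84 -0.15 -0.36] 15.3 18.48
0 [ 3.2 -1.9  0.3] [ 0.35  0.07 -0.17] 15.2 18.73
-1 [ 1.4 -1.1  0.1] [0.88 0.13 0.01] 15.7 18.98
-2 [-3.1 -1.7 -0.9] [1.26 0.17 0.2 ] 15.6 19.23
-3 [-5.8 -0.8 -1.3] [1.48 0.22 0.39] 15.4 19.48
-4 [-9.6 -1.5 -1.9] [1.6  0.28 0.65] 15.5 19.73
```

```bash
python3 - <<'E'
from ov import *
from workcell import bot
import pickle
bot.line_to(*place([.0012,0,0.0]),max_speed=.03);bot.hold(.2)
print((RN.T@bot.current_contact_force()).round(1))
bot.set_gripper(.45,60);bot.hold(.2)
print((RN.T@bot.current_contact_force()).round(1),bot.current_opening())
z=Ro.from_rotvec(bot.current_tool_rot()).as_matrix()[:,2]
e=bot.current_ee_pos();bot.line_to(e-z*.06,max_speed=.1);bot.line_to(e-z*.15+np.array([0,0,.05]),max_speed=.2)
up=bot.current_ee_pos()
bot.line_to(up+[-.05,-.0,.1],max_speed=.25);bot.hold(.2)
print(bot.current_clock(),bot.current_ee_pos(),bot.current_contact_force())
S=bot.read_camera("side");T=bot.read_camera("top");pickle.dump((S,T),open("c6.pkl","wb"))
overlay(S,T,*place([0,0,0]),(280,190,130,100),(340,170,120,90),"o6")
E
```

```text
[-2.8 -1.  -1.4]
[-0.3 -0.6 -0.4] 0.4493134020989033
23.3167 [ 0.57108416 -0.25156344  0.36684438] [-0.76928008  0.39520054 -0.68194607]
seat in pin frame mm [-0.  0. -0.] tilt 0.0
```

View pics/o6s.png

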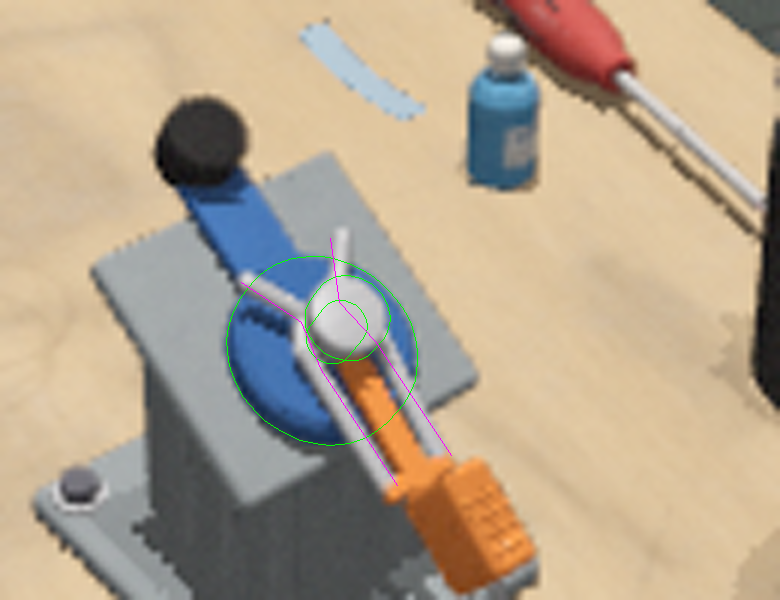

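View pics/o6t.png

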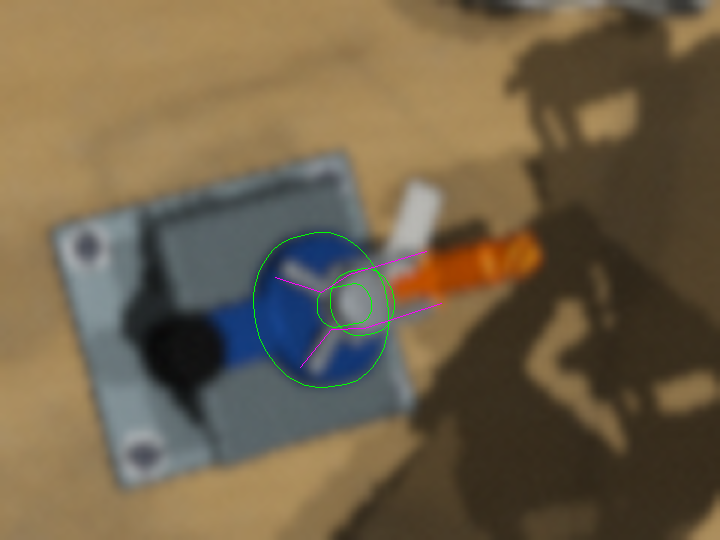

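```bash
python3 - <<'E'
from ov import *
from workcell import bot
import pickle
S,T=pickle.load(open("c6.pkl","rb"));S0,T0=pickle.load(open("cams.pkl","rb"))
bot.hold(.5);S2=bot.read_camera("side")
d=lambda a,b,w:int(np.abs(a["pixels"].astype(int)-b["pixels"])[w[1]:w[1]+w[3],w[0]:w[0]+w[2]].max())
print("clip still",d(S,S2,(315,225,60,65)),"bottle",d(S0,S2,(355,195,16,28)))
# fit clip pose in pin frame: dx,dy,dz,yaw,tilt using orange masks
from fit import render,mask_or,box
from scipy.optimize import minimize
B=[box(-16,16,-8,8,-15,15),box(16,59,-5,5,-15,-7)]
tm=[(c,w,mask_or(c["pixels"])[w[1]:w[1]+w[3],w[0]:w[0]+w[2]]) for c,w in((S,(330,235,50,60)),(T,(395,200,45,30)))]
def pose(p):
    Rc=RN@Ro.from_euler('zyx',[p[3],p[4],0]).as_matrix();return Rc,NECK+RN@p[:3]-Rc@[.0665,0,-.012]
def cost(p):
    R,t=pose(p);h=[]
    return sum(np.abs(render(c,[b@R.T+t for b in B],w)*(1-render(c,[__import__('fitpin').HEAD@RN.T+NECK],w))-m).sum() for c,w,m in tm)
best=min((minimize(cost,x0,method="Nelder-Mead",options=dict(initial_simplex=[x0]+[x0+v for v in np.diag([.004,.004,.004,.1,.1])],maxiter=800)) for x0 in(np.zeros(5),np.array([0,0,0,.1,-.1]),np.array([0,0,0,-.1,.1]))),key=lambda r:r.fun)
print((best.x*[1e3,1e3,1e3,57.3,57.3]).round(2),best.fun,[m.sum() for _,_,m in tm],bot.current_clock())
E
```

```text
clip still 18 bottle 14
[ 1.07  0.22  1.44  0.04 -7.07] 159.263916015625 [np.float64(407.0), np.float64(184.0)] 23.9667
```

```bash
python3 - <<'E'
from workcell import bot
print(bot.current_clock(),bot.current_contact_force());bot.job_done()
E
```

```text
23.9667 [-0.01907357 -0.06258377  0.5584677 ]
the job is handed in; nothing more can be done
```

I gripped the clip by its orange grip, slid it up the slope under the pin's head and snapped it on. I then let go, backed the arm off and handed the job in at about 24 s. The hand-in gives no verdict, so whether it passed is not confirmed.

- **Snap:** The push peaked at about 7.6 N, then turned into a pull of up to 4 N as the clip slipped in. After that there was a firm stop of about 9.6 N, which fits the nose meeting the pin.
- **Position after release:** A camera fit puts the seat about 1.8 mm from the middle of the neck and the clip tilted about 7°. The limits are 6 mm and 17°. Calibration is only good to about 2 mm, and the hand-drawn overlay was off by a couple of pixels, so treat these as approximate.
- **At rest and released:** Two pictures about half a second apart differed only by image noise around the clip. The arm was clear, with a residual force reading of about 0.6 N.
- **Glue bottle:** It looks unmoved and upright compared with the first picture.
- **Not measured:** I could not read the arm-spring angles directly. That the arms have sprung back is inferred from the force drop and the pictures.

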